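Slide the specimen cradle along the fence into the length comparator

ROBOT

A 6-joint arm with a two-finger parallel gripper is mounted at the origin on the work surface. World frame = base frame: x ahead of the robot, y to its left, z up, the work surface at z = 0. Lengths are in m, angles in degrees, forces in N, time in s.
With the tool pointing down it reaches from about 0.3 to 0.75 m from the base axis. Payload 8.5 kg.
Tool frame: the origin (TCP) lies midway between the tips of the shut fingers; the grasp point (between the pads) lies 19 mm behind it (env.grasp_offset is the distance from the TCP to the grasp point, in m); z points along the fingers, y is the line along which they close (so a half turn about z gives the same grasp; the last joint's range is limited). The gripper opens to 85 mm and grips with 20 to 120 N. Pads are 22 mm wide; open, the fingers measure 114 mm over their backs; the gripper's body (76 mm by 85 mm) begins 54 mm behind the grasp point. The pads swing forward as they close: fully open they stand 13 mm farther back than shut.
Start: joints at [-86.133, 21.807, 74.336, -0, 83.858, -12.336], TCP at [0.153, -0.528, 0.231] pointing down, gripper open.
Joint ranges: [-178.18, 178.18], [-50.72, 133.34], [12.68, 142.11], [-81.47, 261.47], [9.98, 163.14], [-165.26, 165.26]. Speed limits (degrees/s): [136.94, 136.94, 180, 180, 180, 180].

INTERFACE

Orientations are given as a 3x3 rotation matrix whose columns are the frame's x, y, z axes.
In Python, from rig import env gives the robot as it stands.
- The arm moves only by the tool servo_tool, never from a script. Its argument "deltas" is text: rows parted by semicolons, each of 7 numbers parted by spaces: the opening, from 0 (shut) to 1 (fully open), then the shift along the tool's x, y, z in mm, then the turn, a rotation vector about the tool's x, y, z in rad. A call has 1 to 8 rows; each row shifts and turns the commanded pose from where the row before left it, along the tool's axes as they then stand; what a row does not reach is not made up. A row lasts 1/12 s, in which the tool goes at most 41.7 mm and 7.16 degrees, less where a joint would pass 70% of its speed; a pose out of reach is approached as far as the arm can. A call is refused whole if a number of a shift passes 41.7 or a number of a turn 0.125, either way. A call with a gripper value outside its range is refused whole. The fingers move at their own pace and stop on an object; "newtons" is the grip in N (left out, the last holds). Time passes only in rows, so rows that do not move let the fingers close. It gives the time, the measured TCP pose, the force, the opening and the grip force at its end, in the units of the state.
- env.observe(): the state, without advancing time (a new reading comes with each control period).
- env.get_image(name): name is "scene" or "top" or "wrist"; returns a dict with "img" (420x560x3 uint8, red, green, blue), "depth" (420x560 float32, m along the optical axis (not along the pixel's ray), 0 where there is no reading), "camera_matrix" (3x3 intrinsics, pixels), "world_to_cam" (4x4, takes a point from world to camera coordinates). Camera axes: x right, y down, z forward; pixel columns grow to the right and rows downward; lengths in m; the calibration is good to about 2 mm. The wrist camera is an equidistant fisheye: a pixel r from the principal point sees the ray r / f radians off the axis. A picture is of the moment at which its call begins.
- env.close_job(): hands the job in; it is judged then, once.
Trained networks look in a picture, given as the dict that the camera call returned (one of the last four; its "shot" number tells which), for a name from the list of things; names that differ only in an ending like _2 or _b are one class to them, and where a whole thing is asked for, a point or a joint stands for the part that bears it (a point fixed in the world has none). Each returns a list of dicts, best first, with "conf" (0 to 1); they miss things now and then, are a little off and sometimes report something else, mostly with a low value. They report only what shows in the picture. A call takes as long as a camera call. They do not tell look-alikes from the thing itself.
- env.spot_in(name, picture): "bbox" ([centre column, centre row, width, height] in pixels, round what is visible of it).
- env.spot_point(name, picture): "uv" ([column, row] in pixels: a listed point, or the origin of a listed thing).
The state is a dict: "time_s": time; "q": joint angles; "qvel": joint speeds; "joint_efforts": joint torques, N m; "position": TCP position; "tool_rot": TCP orientation; "ft_force": force on the tool from outside, world axes, zero at the start; "wrist_torque": the same for the moment, N m; "grip_width": finger opening in m; "gripper_force": force on a finger pad.
Only numpy, scipy, OpenCV 4.12 (cv2) and the standard library are available. Lean on these libraries where they do the work, as an engineer would, in place of code of your own. Each camera call takes 0.05 s, during which the arm holds its last target. There are 200 camera calls.

TASK

Bring the specimen to the length gauge by gently pushing its cradle over the granite plate: first push the cradle flush against the long steel fence while it is still clear of the gauge tip, then slide it along the fence until its nose is home against the end stop, so that the specimen presses in the gauge tip. Nothing is to be lifted: push only on the cradle, do not touch the specimen, keep it resting against the cradle's end plate, and leave the other things on the plate and the bench where they are.

Things in the scene. Friction and masses are not known exactly. Their poses are not given: they have to be found in the camera images.
- plate: Fixed dark granite plate on the bench, 320 (x) by 500 (y) mm, 60 thick; origin at the centre of its underside, z up, x away from the robot; turned by up to 0.25 rad. Plate x, y below are in its frame (mm). Fence and end stop are bolted on its top. Behind the stop stands a digital length gauge, face up, at x 11 to 69, y 146 to 228, up to 56 above the plate's top.
- fence (a point): Middle of the fence's working face, 12.5 mm above the plate's top. The fence is a bright steel bar, 20 mm thick and 25 high, along the plate's y from y = -220 to +180, on the side away from the robot; this face looks to -x (towards the robot) and lies at plate x = 75.
- stop (a point): Point on the end stop's working face, 12.5 mm above the plate's top, at plate x = 40. The stop is a steel bar across the plate from x = -10 to 75, 15 mm thick and 25 high; this face looks to -y and lies at plate y = 130.
- cradle: Loose aluminium vee cradle, 70 (x) by 94 (y) mm, 40 high, 0.4 to 0.6 kg; origin at the centre of its underside, z up, y along the vee from the end plate to the nose. The nose is its open +y end, at y = 47. Flush on the fence it is parallel to the plate and its origin at plate x = 40; home at the stop its origin is at plate y = 83. Pushing it, loaded, takes about 3 to 6 N.
- end_plate (a point): Centre of the outer face of the blue end plate across the cradle's -y end, 26 mm above its underside, at cradle y = -47. The plate is 70 mm wide, 10 thick and 52 high; it has four small flat bolt heads (look only).
- specimen: Loose sandy-coloured rock cylinder, 38 mm diameter, 76 long, 0.17 to 0.24 kg, lying in the vee with one end against the end plate; origin at its centre, y axis along it. Its axis is 39 mm above the cradle's underside and its top 58 mm; its free end stops about 8 mm short of the nose.
- dial_tip (a point): Tip of the gauge's 4.4 mm plunger, which sticks out over the end stop towards -y, 39 mm above the plate's top, at plate x = 40; untouched it is at plate y = 116, that is 14 mm in front of the stop's face.
- plunger (a joint): How far the gauge's plunger is pressed in (m): 0 untouched, 0.010 fully in; a spring of 0.3 to 0.9 N pushes it out. It reads about 0.0065 with the cradle home.
- master: Bystander: steel reference cylinder with a red band, 38 mm diameter, 76 tall, standing on the plate near the corner beside the stop, on the robot's side; origin at the centre of its underside.
- top_cap: Bystander: clear disc with a steel boss, 38 mm diameter, 26 tall, standing on the plate beyond the fence; origin at the centre of its underside.
- spare: Bystander: grey-brown rock cylinder 38 mm diameter, 76 tall, standing on the bench left of the plate; origin at the centre of its underside.
- tin: Bystander: aluminium sample tin, 70 mm diameter, 50 tall, standing on the bench left of the plate; origin at the centre of its underside.
- mould: Bystander: steel split mould with two clamps, 61 mm diameter, 84 tall, standing on the bench left of the plate; origin at the centre of its underside.
- brush: Bystander: small brush lying on the bench right of the plate, along its own x axis; origin at its underside.
- weight: Bystander: brass weight with a knob, 52 mm diameter, 36 tall, standing on the bench right of the plate; origin at the centre of its underside.
Mind the look-alikes: they are no part of the job. Of the things like the specimen, leave any that is pink or purple; of the rest the larger one is meant.

How it is judged:
By the outcome, as a careful person would: the job done as asked, in the order asked, and still so for the second after the job is handed in, with the robot touching nothing.
It also fails if it takes over 58 s, if anything falls off the work surface, if the arm or the gripper's body presses on something with over 40 N, if the wrist force passes 120 N, or if a joint passes its speed limit or range.

## Working session

There is one attempt and no reset: what is moved stays moved. The work goes in short steps, Python scripts to look and compute and a tool call to move; the robot and the scene stay as the last step left them, time stands still between calls to the robot, and variables do not carry over. Pictures are saved under pics/ and viewed, at most 10 in all, crops included, and the job is handed in when it is done.

Besides the shell and the picture viewer there is one more tool, called as a command line: name --argument value ..., lists and objects as JSON in quotes. servo_tool: Moves the arm, as the interface text tells. Its arguments: {"type":"object","properties":{"deltas":{"type":"string"},"newtons":{"type":"number"}},"required":["deltas"]}

```bash
ls; mkdir -p pics
cat > h.py <<'E'
import numpy as np, cv2
from rig import env
def pix2w(p,u,v,z=None,d=None):
    """pixel -> world, on plane z or at depth d (pinhole cams)"""
    K=p["camera_matrix"];T=np.linalg.inv(p["world_to_cam"])
    r=np.linalg.inv(K)@[u,v,1]
    if d is None:
        rw=T[:3,:3]@r; d=(z-T[2,3])/rw[2]
    return T[:3,:3]@(r*d)+T[:3,3]
def cloud(p):
    K=p["camera_matrix"];T=np.linalg.inv(p["world_to_cam"]);D=p["depth"]
    v,u=np.indices(D.shape);r=np.stack([(u-K[0,2])/K[0,0]*D,(v-K[1,2])/K[1,1]*D,D],-1)
    W=r@T[:3,:3].T+T[:3,3]; W[D<=0]=np.nan
    return W
E
python3 - <<'E'
from h import *
s=env.observe();print(s["time_s"],s["position"],s["tool_rot"])
ims=[]
for c in ("top","scene"):
    p=env.get_image(c);cv2.imwrite(f"pics/{c}0.png",p["img"][...,::-1]);np.savez(f"{c}0.npz",**{k:p[k] for k in("img","depth","camera_matrix","world_to_cam")})
    T=np.linalg.inv(p["world_to_cam"]);print(c,T[:3,3].round(3),T[:3,2].round(2))
    for n in ("plate","fence","stop","cradle","end_plate","specimen","dial_tip","master"):
        for f in (env.spot_in,env.spot_point):
            try:r=f(n,p)
            except Exception as e: print(n,e);continue
            print(n,[(np.round(x.get("bbox",x.get("uv")),1).tolist(),round(x["conf"],2)) for x in r[:3]])
E
```

```text
pics
0.0 [ 0.15345387 -0.5278544   0.23070276] [[ 9.60272066e-01  2.79065493e-01 -9.61573304e-05]
 [ 2.79065330e-01 -9.60271003e-01  1.46368504e-03]
 [ 3.16126892e-04 -1.43237004e-03 -9.99998924e-01]]
top [ 0.353 -0.025  1.228] [ 0.21  0.02 -0.98]
plate [([295.3, 231.7, 34.8, 24.4], 0.7), ([276.4, 227.3, 201.9, 129.6], 0.62)]
plate [([274.3, 229.6], 0.92), ([443.6, 290.2], 0.25)]
fence [([276.3, 227.4, 200.6, 131.6], 0.76)]
fence [([282.5, 197.2], 0.95)]
stop [([274.8, 228.8, 203.9, 133.5], 0.84)]
stop [([224.5, 205.9], 0.79), ([443.3, 292.1], 0.56)]
cradle [([296.2, 235.6, 47.0, 38.4], 0.81)]
cradle [([295.0, 232.0], 0.57)]
end_plate [([296.5, 234.2, 43.7, 43.3], 0.61)]
end_plate [([312.7, 237.7], 0.93), ([295.4, 232.2], 0.19)]
specimen [([314.4, 138.1, 29.9, 16.3], 0.97), ([311.9, 319.5, 17.0, 25.0], 0.74), ([296.6, 232.6, 35.9, 23.4], 0.69)]
specimen [([294.0, 231.9], 0.83), ([312.6, 137.9], 0.83), ([312.8, 317.0], 0.73)]
dial_tip []
dial_tip [([271.8, 178.5], 0.69), ([223.2, 206.3], 0.51)]
master [([222.6, 270.5, 19.1, 15.2], 0.85)]
master [([224.4, 274.2], 0.66), ([276.4, 229.2]
[... 174 characters left out ...]
e [([289.9, 222.1, 188.7, 125.1], 0.94)]
fence [([290.8, 225.0], 0.91)]
stop [([291.1, 223.4, 183.1, 122.9], 0.98)]
stop [([331.7, 205.2], 0.97)]
cradle [([268.2, 204.6, 35.1, 24.6], 0.62), ([291.9, 221.9, 189.4, 124.9], 0.19)]
cradle [([268.2, 208.3], 0.86), ([415.0, 216.1], 0.38)]
end_plate [([270.1, 204.9, 32.1, 26.5], 0.71)]
end_plate [([255.4, 204.2], 0.97)]
specimen [([283.1, 290.2, 25.1, 23.8], 0.97), ([321.0, 277.6, 22.0, 6.4], 0.66), ([268.8, 200.7, 23.5, 13.7], 0.53)]
specimen [([268.3, 201.6], 0.84), ([282.5, 287.6], 0.84), ([235.3, 185.5], 0.66)]
dial_tip []
dial_tip []
master [([309.1, 166.8, 12.0, 25.2], 0.78), ([304.1, 236.1, 12.4, 12.1], 0.36)]
master [([311.4, 176.1], 0.69)]
```

Run:
```python
from h import *
a=cv2.imread("pics/top0.png")[110:350,150:450]
cv2.imwrite("pics/top0c.png",cv2.resize(a,(750,600),interpolation=cv2.INTER_CUBIC))
```

```text
(no output)
```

View pics/top0c.png

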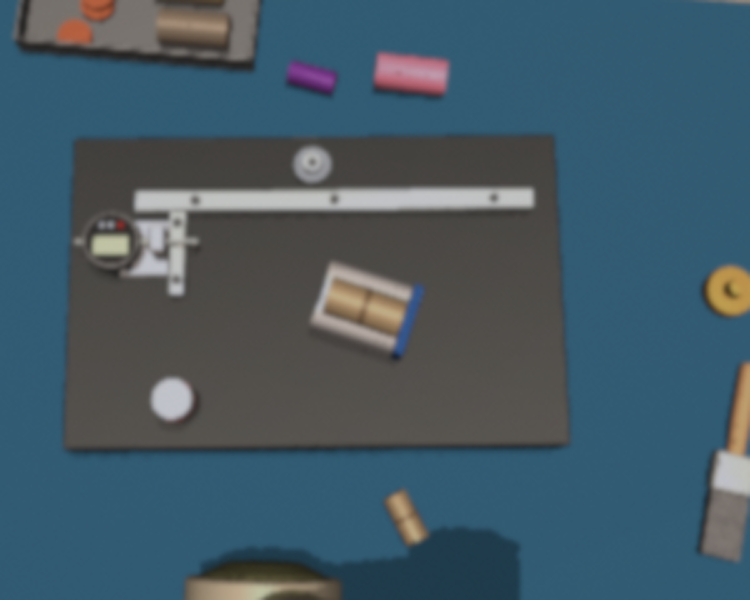

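The specimen candidates in full-frame pixels are the sandy cylinder in the cradle (296,232), a small sandy one on the bench (312,318), a pink one (314,138) and a purple one (275,141). The one in the cradle fits: it is sandy, larger than the bench one, and lies against the blue end plate. The crop confirms this. Next I'll measure the geometry from depth.

Run:
```python
from h import *
for c in("top","scene"):
    p=dict(np.load(c+"0.npz"));W=cloud(p);z=W[...,2];I=p["img"].astype(int)
    def rect(m,n):
        P=W[m][:,:2].astype(np.float32)*1000
        (cx,cy),(w,h),a=cv2.minAreaRect(P);print(c,n,len(P),"z",np.nanmedian(z[m]).round(4),"c",round(cx,1),round(cy,1),"wh",round(w,1),round(h,1),"a",round(a,2))
        return P
    reg=(W[...,0]>.2)&(W[...,0]<.8)&(abs(W[...,1])<.4)
    m=reg&(z>.05)&(z<.067);rect(m,"platetop")
    m=reg&(z>.078)&(z<.092)
    n,L,st,ce=cv2.connectedComponentsWithStats(m.astype(np.uint8))
    for i in range(1,n):
        if st[i,4]>40: rect(L==i,f"lvl85 {st[i].tolist()}")
    R,G,B=I[...,0],I[...,1],I[...,2]
    bl=(B>R+40)&(B>G+25)&(z>.07)&reg
    P=rect(bl,"blue")
    for k,(u,v) in dict(a=(296,232)).items() if c=="top" else dict(a=(268,202)).items(): print(W[v,u])
    m=reg&(z>.109)&(z<.125);n,L,st,ce=cv2.connectedComponentsWithStats(m.astype(np.uint8))
    for i in range(1,n):
        if st[i,4]>20: rect(L==i,f"lvl115 {st[i].tolist()}")
p=dict(np.load("top0.npz"))
for n,u,v,zz in (("fence",282.5,197.2,.0725),("stop",224.5,205.9,.0725),("endp",312.7,237.7,.086),("cr",295,232,.06),("sp",294,231.9,.099),("plate",274.3,229.6,0),("tip",223.2,206.3,.099),("master",224.4,274.2,.06)): print(n,pix2w(p,u,v,zz).round(4))
p=dict(np.load("scene0.npz"))
for n,u,v,zz in (("fence",290.8,225,.0725),("stop",331.7,205.2,.0725),("endp",255.4,204.2,.086),("cr",268.2,208.3,.06),("sp",268.3,201.6,.099),("master",311.4,176.1,.06)): print(n,pix2w(p,u,v,zz).round(4))
```

```text
top platetop 20501 z 0.0611 c 561.0 81.0 wh 321.4 663.4 a 5.61
top lvl85 [267, 169, 15, 14, 96] 96 z 0.0812 c 691.3 14.7 wh 31.6 35.0 a 60.51
top lvl85 [204, 186, 159, 20, 1381] 1381 z 0.0861 c 642.9 -12.8 wh 48.2 397.4 a 6.5
top lvl85 [217, 208, 7, 21, 130] 130 z 0.0858 c 569.3 138.0 wh 49.7 16.2 a 7.77
top lvl85 [114, 210, 5, 15, 43] 43 z 0.0849 c 549.1 395.7 wh 35.2 8.4 a 1.43
top blue 104 z 0.1128 c 536.8 -93.7 wh 9.0 69.8 a 77.07
[ 0.54464274 -0.05161377  0.11941251]
top lvl115 [183, 195, 23, 23, 354] 354 z 0.1121 c 588.3 201.1 wh 53.5 55.2 a 53.5
top lvl115 [210, 200, 6, 12, 66] 66 z 0.1174 c 592.9 155.3 wh 26.3 12.3 a 7.21
top lvl115 [279, 221, 41, 31, 536] 536 z 0.1155 c 545.0 -56.0 wh 86.4 68.1 a 76.82
scene platetop 9637 z 0.062 c 501.0 74.6 wh 448.1 663.9 a 5.67
scene lvl85 [324, 190, 9, 8, 43] 43 z 0.0871 c 564.1 136.6 wh 37.0 16.7 a 4.12
scene lvl85 [225, 198, 129, 52, 1022] 1022 z 0.0862 c 637.1 -12.4 wh 70.6 404.3 a 7.18
scene lvl85 [253, 208, 32, 6, 111] 111 z 0.0852 c 581.2 -61.3 wh 93.4 8.9 a 76.37
scene lvl85 [298, 229, 13, 10, 70] 70 z 0.0835 c 694.8 13.9 wh 34.7 
[... 236 characters left out ...]
6 c 451.2 116.1 wh 35.9 16.7 a 69.18
scene lvl115 [343, 183, 18, 14, 177] 177 z 0.1123 c 591.1 201.1 wh 53.7 54.0 a 14.54
scene lvl115 [335, 189, 8, 8, 38] 38 z 0.1162 c 595.5 154.7 wh 26.7 16.2 a 7.21
scene lvl115 [252, 190, 30, 18, 261] 261 z 0.1159 c 548.0 -57.3 wh 86.2 69.4 a 79.56
fence [ 0.6387 -0.0114  0.0725]
stop [0.6032 0.1322 0.0725]
endp [ 0.5399 -0.0944  0.086 ]
cr [ 0.5547 -0.0505  0.06  ]
sp [ 0.548  -0.0472  0.099 ]
plate [0.5666 0.0034 0.    ]
tip [0.5961 0.1317 0.099 ]
master [0.4338 0.1146 0.06  ]
fence [ 0.6438 -0.0107  0.0725]
stop [0.602  0.1345 0.0725]
endp [ 0.5409 -0.092   0.086 ]
cr [ 0.5443 -0.0534  0.06  ]
sp [ 0.5547 -0.0544  0.099 ]
master [0.4401 0.1253 0.06  ]
```

Run:
```python
from h import *
th=[]
for c in("top","scene"):
    p=dict(np.load(c+"0.npz"));W=cloud(p)*1000
    P=W.reshape(-1,3);P=P[np.isfinite(P[:,2])]
    a=np.radians(6.5)
    for it in range(4):
        x=np.array([np.cos(a),np.sin(a)]);y=np.array([-x[1],x[0]])
        o=np.array([640.5,-11])-x*75+y*20
        X=(P[:,:2]-o)@x;Y=(P[:,:2]-o)@y
        m=(abs(P[:,2]-86)<4)&(X>66)&(X<106)&(Y>-225)&(Y<105)
        s=np.polyfit(Y[m],X[m],1)[0]; a-=np.arctan(s)
    print(c,"yaw",np.degrees(a).round(2),"fence X med",np.median(X[m]).round(1),"5/95",np.percentile(X[m],[2,98]).round(1))
    m=(abs(P[:,2]-86)<5)&(X>66)&(X<106)&(abs(Y)<240);print(" fence Y",np.percentile(Y[m],[.3,99.7]).round(1))
    m=(abs(P[:,2]-86)<4)&(X>0)&(X<60)&(Y>100)&(Y<170);print(" stop Y",np.median(Y[m]).round(1),np.percentile(Y[m],[3,97]).round(1))
    m=(abs(P[:,2]-61)<5)&(abs(X)<200)&(abs(Y)<290);print(" plate",[cv2.minAreaRect(np.c_[X,Y][m].astype(np.float32))],)
```

```text
top yaw 5.72 fence X med 88.3 5/95 [78.8 98.6]
 fence Y [-219.8  176.4]
 stop Y 135.3 [127.9 142.8]
 plate [((4.4168243408203125, -2.0244293212890625), (500.15911865234375, 320.4169006347656), 89.9004898071289)]
scene yaw 5.86 fence X med 91.8 5/95 [ 80.  101.7]
 fence Y [-222.2  175.7]
 stop Y 133.6 [126.4 144.9]
 plate [((5.3514251708984375, -2.5458831787109375), (500.8611755371094, 326.8359680175781), 89.6758041381836)]
```

servo_tool --deltas "0.3 28 -23.5 0 0 0 0;0.3 28 -23.5 0 0 0 0;0.3 28 -23.5 0 0 0 0;0.3 28 -23.5 0 0 0 0;0.3 28 -23.5 0 0 0 0;0.3 28 -23.5 0 0 0 0;0.3 28 -23.5 0 0 0 0;0.3 28 -23.5 0 0 0 0"

```text
time_s: 2.37
position: [0.3167, -0.2835, 0.2315]
tool_rot: [[0.96, 0.279, 0.0], [0.279, -0.96, -0.0], [0.0, 0.0, -1.0]]
ft_force: [1.2, -0.2, -0.2]
grip_width: 0.0257
gripper_force: 0.0
```

servo_tool --deltas "0.3 28 -23.5 0 0 0 0;0.3 28 -23.5 0 0 0 0;0.3 28 -23.5 0 0 0 0;0.3 28 -23.5 0 0 0 0;0.3 28 -23.5 0 0 0 0;0.3 28 -23.5 0 0 0 0;0.3 28 -23.5 0 0 0 0;0.3 28 -23.5 0 0 0 0"

```text
time_s: 3.03
position: [0.4795, -0.0402, 0.2315]
tool_rot: [[0.96, 0.279, 0.0], [0.279, -0.96, -0.0], [0.0, 0.0, -1.0]]
ft_force: [0.8, -1.8, 0.1]
grip_width: 0.0254
gripper_force: 0.0
```

servo_tool --deltas "0.3 0 0 0 0 0 0.1;0.3 0 0 0 0 0 0.1;0.3 0 0 0 0 0 0.1;0.3 0 0 0 0 0 0.1;0.3 0 0 0 0 0 0.1;0.3 0 0 0 0 0 0.0166;0.3 0 0 0 0 0 0"

```text
time_s: 3.62
position: [0.4788, -0.0421, 0.2314]
tool_rot: [[0.973, -0.23, 0.0], [-0.23, -0.973, -0.0], [0.0, -0.0, -1.0]]
ft_force: [0.5, -0.4, -0.5]
grip_width: 0.0255
gripper_force: 0.0
```

servo_tool --deltas "0.3 0 0 30 0 0 0;0.3 0 0 30 0 0 0;0.3 0 0 30 0 0 0;0.3 0 0 30 0 0 0;0.3 0 0 20 0 0 0;0.3 0 0 10 0 0 0;0.3 0 0 7 0 0 0;0.3 0 0 0 0 0 0"

```text
time_s: 4.28
position: [0.4784, -0.042, 0.0733]
tool_rot: [[0.973, -0.23, -0.002], [-0.23, -0.973, 0.001], [-0.002, -0.0, -1.0]]
ft_force: [0.0, 0.0, 0.4]
grip_width: 0.0257
gripper_force: 0.0
```

Run:
```python
from h import *
s=env.observe();print(s["position"],s["ft_force"])
p=env.get_image("wrist");cv2.imwrite("pics/w1.png",p["img"][...,::-1])
p=env.get_image("top");a=p["img"][160:300,200:380,::-1];cv2.imwrite("pics/t1.png",cv2.resize(a,(720,560),interpolation=cv2.INTER_CUBIC))
```

```text
[ 0.47837767 -0.04197976  0.0733451 ] [0.02861608 0.04127787 0.41306298]
```

View pics/w1.png

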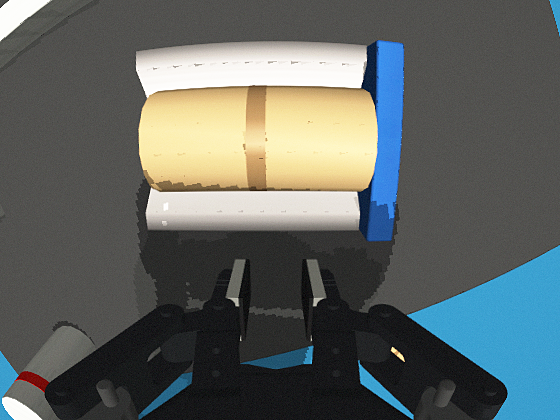

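View pics/t1.png

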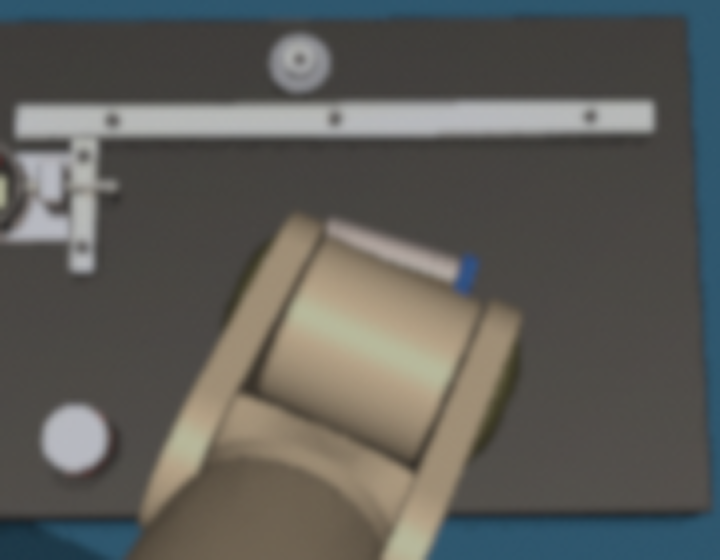

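The wrist view shows the fingers (columns 245 and 312, tips near row 262) centred on the cradle's near side (columns 147–400, edge at row 230) and square to it. The specimen's end sits against the blue end plate at column 378. Next I'll approach slowly.

servo_tool --deltas "0.3 4 0 0 0 0 0;0.3 4 0 0 0 0 0;0.3 4 0 0 0 0 0;0.3 3 0 0 0 0 0;0.3 2 0 0 0 0 0;0.3 2 0 0 0 0 0;0.3 1 0 0 0 0 0;0.3 1 0 0 0 0 0"

```text
time_s: 5.05
position: [0.4992, -0.0469, 0.0743]
tool_rot: [[0.973, -0.232, -0.0], [-0.232, -0.973, 0.0], [-0.0, -0.0, -1.0]]
ft_force: [-0.3, -0.6, 0.4]
grip_width: 0.0257
gripper_force: 0.0
```

servo_tool --deltas "0.3 1 0 0 0 0 0;0.3 1 0 0 0 0 0;0.3 1 0 0 0 0 0;0.3 1 0 0 0 0 0"

```text
time_s: 5.38
position: [0.5017, -0.0474, 0.0742]
tool_rot: [[0.973, -0.231, -0.004], [-0.231, -0.973, 0.001], [-0.004, -0.0, -1.0]]
ft_force: [-7.9, 2.2, 6.2]
grip_width: 0.0256
gripper_force: 4.0
```

servo_tool --deltas "0.3 2.8 0 0 0 0 -0.02;0.3 2.8 0 0 0 0 -0.02;0.3 2.9 0.1 0 0 0 -0.02;0.3 2.9 0.1 0 0 0 -0.02;0.3 2.9 0.2 0 0 0 -0.02;0.3 2.9 0.3 0 0 0 -0.02;0.3 2.9 0.3 0 0 0 -0.02;0.3 2.9 0.4 0 0 0 -0.02"

```text
time_s: 6.05
position: [0.5244, -0.0529, 0.0742]
tool_rot: [[0.997, -0.073, -0.003], [-0.073, -0.997, 0.0], [-0.003, -0.0, -1.0]]
ft_force: [-6.0, -0.1, 4.8]
grip_width: 0.026
gripper_force: 3.3
```

servo_tool --deltas "0.3 3 0.4 0 0 0 -0.02;0.3 3 0.5 0 0 0 -0.02;0.3 3 0.6 0 0 0 -0.02;0.3 3 0.6 0 0 0 -0.02;0.3 3 0.7 0 0 0 -0.02;0.3 3 0.7 0 0 0 -0.02;0.3 3 0.8 0 0 0 -0.02;0.3 2.5 0.8 0 0 0 -0.02"

```text
time_s: 6.72
position: [0.548, -0.0582, 0.0742]
tool_rot: [[0.996, 0.087, -0.003], [0.087, -0.996, 0.0], [-0.003, -0.0, -1.0]]
ft_force: [-6.5, -1.0, 2.9]
grip_width: 0.0256
gripper_force: 3.3
```

Run:
```python
from h import *
s=env.observe();print(s["position"],s["tool_rot"][:,0],s["ft_force"])
p=env.get_image("wrist");cv2.imwrite("pics/w2.png",p["img"][...,::-1])
```

```text
[ 0.54800238 -0.05817447  0.07421333] [ 0.99619179  0.08713715 -0.00300441] [-6.46194459 -1.02262233  2.88690505]
```

View pics/w2.png

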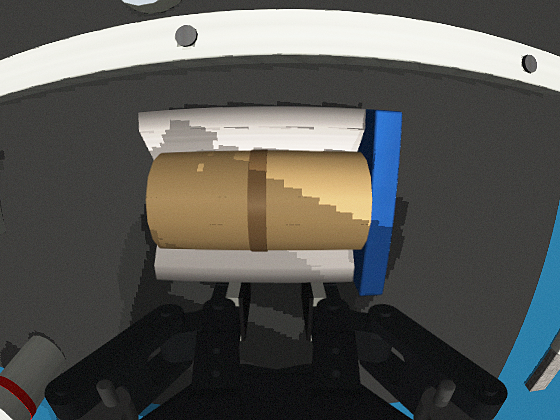

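The wrist view shows the fingers (columns 240 and 320, row 285) on the cradle's near side. The cradle is nearly parallel to the fence, with a gap left at rows 60–108. The specimen is still against the end plate at column 372.

servo_tool --deltas "0.3 2.5 0.1 0 0 0 -0.003;0.3 2.5 0.1 0 0 0 -0.003;0.3 2.5 0 0 0 0 -0.003;0.3 2.5 0 0 0 0 -0.002;0.3 2 0 0 0 0 -0.002;0.3 1.5 0 0 0 0 0;0.3 1 0 0 0 0 0;0.3 1 0 0 0 0 0"

```text
time_s: 7.43
position: [0.5635, -0.0569, 0.0742]
tool_rot: [[0.995, 0.099, -0.003], [0.099, -0.995, 0.0], [-0.003, -0.0, -1.0]]
ft_force: [-5.4, -0.3, 2.5]
grip_width: 0.0258
gripper_force: 3.1
```

servo_tool --deltas "0.3 1 0 0 0 0 0;0.3 1 0 0 0 0 0;0.3 0.7 0 0 0 0 0"

```text
time_s: 7.68
position: [0.5662, -0.0566, 0.0742]
tool_rot: [[0.995, 0.099, -0.003], [0.099, -0.995, 0.0], [-0.003, -0.001, -1.0]]
ft_force: [-6.6, -0.3, 3.3]
grip_width: 0.026
gripper_force: 3.1
```

servo_tool --deltas "0.3 0.7 0 0 0 0 0;0.3 0.7 0 0 0 0 0;0.3 0.7 0 0 0 0 0"

```text
time_s: 7.93
position: [0.5682, -0.0564, 0.0742]
tool_rot: [[0.995, 0.099, -0.003], [0.099, -0.995, 0.0], [-0.003, -0.0, -1.0]]
ft_force: [-6.0, -0.5, 2.8]
grip_width: 0.0256
gripper_force: 3.1
```

servo_tool --deltas "0.3 0.7 0 0 0 0 0;0.3 0.7 0 0 0 0 0;0.3 0.7 0 0 0 0 0"

```text
time_s: 8.18
position: [0.569, -0.0563, 0.0742]
tool_rot: [[0.995, 0.099, -0.006], [0.099, -0.995, 0.0], [-0.006, -0.001, -1.0]]
ft_force: [-15.4, -2.7, 9.4]
grip_width: 0.0255
gripper_force: 7.9
```

servo_tool --deltas "0.3 0.6 0 0 0 0 0;0.3 0 0 0 0 0 0"

```text
time_s: 8.35
position: [0.569, -0.0563, 0.0742]
tool_rot: [[0.995, 0.099, -0.007], [0.099, -0.995, -0.0], [-0.007, -0.001, -1.0]]
ft_force: [-15.7, -2.7, 8.6]
grip_width: 0.0257
gripper_force: 8.0
```

Run:
```python
from h import *
s=env.observe();print(s["position"],s["tool_rot"][:,0],s["ft_force"],s["wrist_torque"])
p=env.get_image("wrist");cv2.imwrite("pics/w3.png",p["img"][...,::-1])
```

```text
[ 0.56902268 -0.05628593  0.0741887 ] [ 0.99506483  0.09895558 -0.00733393] [-15.74262044  -2.65652088   8.59847895] [-0.45072497  2.33794527 -0.01442619]
```

View pics/w3.png

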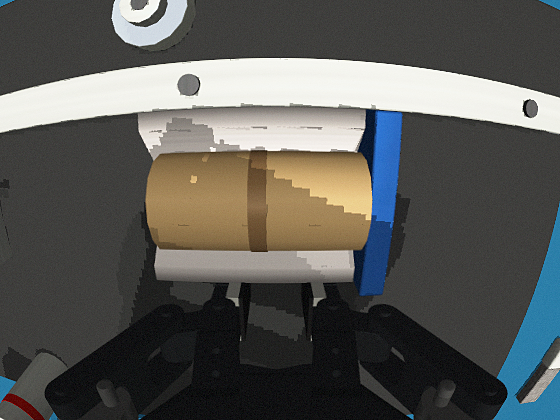

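The cradle is flush: the fence edge meets its far side evenly across columns 140–400 at row 108, and the force rose to 15 N. Next I'll back off, rise and go round to the end plate.

servo_tool --deltas "0.3 -1 0 0 0 0 0;0.3 -2 0 0 0 0 0;0.3 -5 0 0 0 0 0;0.3 -7 0 0 0 0 0;0.3 0 0 -15 0 0 0;0.3 0 0 -25 0 0 0;0.3 0 0 -25 0 0 0;0.3 0 0 -25 0 0 0"

```text
time_s: 9.07
position: [0.5566, -0.0577, 0.1653]
tool_rot: [[0.995, 0.099, -0.0], [0.099, -0.995, 0.0], [-0.0, -0.0, -1.0]]
ft_force: [-0.7, 1.1, 0.6]
grip_width: 0.0257
gripper_force: 0.0
```

servo_tool --deltas "0.3 10 15 0 0 0 0;0.3 20 25 0 0 0 0;0.3 20 25 0 0 0 0;0.3 10 9 0 0 0 0;0.3 0 0 0 0 0 -0.1;0.3 0 0 0 0 0 -0.1;0.3 0 0 0 0 0 -0.1;0.3 0 0 0 0 0 -0.1"

```text
time_s: 9.73
position: [0.6238, -0.1255, 0.1641]
tool_rot: [[0.876, 0.483, -0.0], [0.483, -0.876, 0.0], [0.0, -0.0, -1.0]]
ft_force: [0.1, 0.2, 0.4]
grip_width: 0.0256
gripper_force: 0.0
```

servo_tool --deltas "0.3 0 0 0 0 0 -0.12;0.3 0 0 0 0 0 -0.12;0.3 0 0 0 0 0 -0.12;0.3 0 0 0 0 0 -0.12;0.3 0 0 0 0 0 -0.12;0.3 0 0 0 0 0 -0.12;0.3 0 0 0 0 0 -0.12;0.3 0 0 0 0 0 -0.12"

```text
time_s: 10.4
position: [0.6238, -0.1254, 0.1642]
tool_rot: [[0.106, 0.994, 0.0], [0.994, -0.106, 0.0], [0.0, 0.0, -1.0]]
ft_force: [0.0, 0.8, 0.2]
grip_width: 0.0259
gripper_force: 0.0
```

servo_tool --deltas "0.3 0 0 0 0 0 -0.12;0.3 0 0 0 0 0 -0.09;0.3 0 0 0 0 0 0"

```text
time_s: 10.65
position: [0.6238, -0.1254, 0.1642]
tool_rot: [[-0.101, 0.995, 0.0], [0.995, 0.101, 0.0], [0.0, 0.0, -1.0]]
ft_force: [0.5, -0.0, -0.5]
grip_width: 0.0261
gripper_force: 0.0
```

Run:
```python
from h import *
s=env.observe();print(s["position"],s["tool_rot"],s["ft_force"],s["q"])
p=env.get_image("wrist");cv2.imwrite("pics/w4.png",p["img"][...,::-1])
p=env.get_image("top");W=cloud(p)*1000;I=p["img"].astype(int);R,G,B=I[...,0],I[...,1],I[...,2]
bl=(B>R+40)&(B>G+25)&(W[...,2]>70)&(W[...,0]>400)&(W[...,0]<700)
print(bl.sum(),cv2.minAreaRect(W[bl][:,:2].astype(np.float32)))
```

```text
[ 0.623793   -0.12539436  0.16421542] [[-1.01209109e-01  9.94865174e-01  3.07075864e-05]
 [ 9.94865170e-01  1.01209105e-01  9.95793535e-05]
 [ 9.59601436e-05  4.06282458e-05 -9.99999995e-01]] [ 0.45605202 -0.04542513 -0.54870161] [-2.20103894e+01  3.33392481e+01  6.57449820e+01  6.02457858e-03
  8.09162771e+01 -2.78201410e+01]
35 ((533.1256103515625, -544.407470703125), (15.158880233764648, 72.77031707763672), 81.46749114990234)
```

View pics/w4.png

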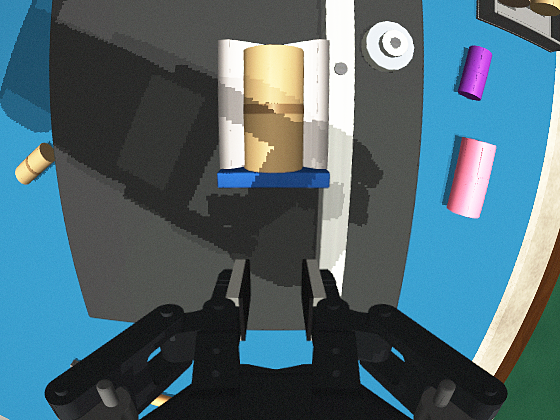

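The end plate (columns 218–329, row 178) is ahead of the tool and the cradle lies along the fence. The tool sits about 2 mm too far towards the fence, so I'll shift it and descend.

servo_tool --deltas "0.3 0 -2 0 0 0 0;0.3 0 0 15 0 0 0;0.3 0 0 25 0 0 0;0.3 0 0 25 0 0 0;0.3 0 0 15 0 0 0;0.3 0 0 7 0 0 0;0.3 0 0 3 0 0 0;0.3 0 0 0 0 0 0"

```text
time_s: 11.42
position: [0.6222, -0.1257, 0.0744]
tool_rot: [[-0.097, 0.995, 0.0], [0.995, 0.097, -0.0], [-0.0, 0.0, -1.0]]
ft_force: [-0.5, -0.5, 0.2]
grip_width: 0.0252
gripper_force: 0.0
```

servo_tool --deltas "0.3 3 0 0 0 0 0;0.3 3 0 0 0 0 0;0.3 3 0 0 0 0 0;0.3 3 0 0 0 0 0;0.3 2 0 0 0 0 0;0.3 1 0 0 0 0 0;0.3 1 0 0 0 0 0;0.3 1 0 0 0 0 0"

```text
time_s: 12.08
position: [0.6204, -0.1086, 0.0744]
tool_rot: [[-0.098, 0.995, 0.0], [0.995, 0.098, -0.0], [-0.0, 0.0, -1.0]]
ft_force: [0.4, 0.3, 0.2]
grip_width: 0.0255
gripper_force: 0.0
```

servo_tool --deltas "0.3 1 0 0 0 0 0;0.3 1 0 0 0 0 0;0.3 1 0 0 0 0 0;0.3 1 0 0 0 0 0;0.3 1 0 0 0 0 0;0.3 1 0 0 0 0 0"

```text
time_s: 12.58
position: [0.6198, -0.1033, 0.0743]
tool_rot: [[-0.098, 0.995, 0.0], [0.995, 0.098, -0.001], [-0.001, -0.0, -1.0]]
ft_force: [-0.4, -4.0, -0.6]
grip_width: 0.0256
gripper_force: 2.2
```

servo_tool --deltas "0.3 1.5 0 0 0 0 0;0.3 2 0.1 0 0 0 0;0.3 2.5 0 0 0 0 0;0.3 3 0.1 0 0 0 0;0.3 3 0 0 0 0 0;0.3 3 0.1 0 0 0 0;0.3 3 0 0 0 0 0;0.3 3 0.1 0 0 0 0"

```text
time_s: 13.25
position: [0.6178, -0.0819, 0.0743]
tool_rot: [[-0.098, 0.995, -0.001], [0.995, 0.098, -0.001], [-0.001, -0.001, -1.0]]
ft_force: [-2.9, -6.5, -0.1]
grip_width: 0.0255
gripper_force: 3.0
```

servo_tool --deltas "0.3 3 0 0 0 0 0;0.3 3 0.1 0 0 0 0;0.3 3 0 0 0 0 0;0.3 3 0.1 0 0 0 0;0.3 3 0 0 0 0 0;0.3 3 0.1 0 0 0 0;0.3 3 0 0 0 0 0;0.3 3 0.1 0 0 0 0"

```text
time_s: 13.92
position: [0.6154, -0.0583, 0.0743]
tool_rot: [[-0.098, 0.995, -0.002], [0.995, 0.098, -0.001], [-0.001, -0.002, -1.0]]
ft_force: [-4.9, -7.7, 1.0]
grip_width: 0.0253
gripper_force: 3.9
```

servo_tool --deltas "0.3 3 -0.1 0 0 0 0;0.3 3 0 0 0 0 0;0.3 3 -0.1 0 0 0 0;0.3 3 0 0 0 0 0;0.3 3 0 0 0 0 0;0.3 3 0 0 0 0 0;0.3 3 0 0 0 0 0;0.3 3 0 0 0 0 0"

```text
time_s: 14.58
position: [0.613, -0.0343, 0.0743]
tool_rot: [[-0.098, 0.995, -0.002], [0.995, 0.098, -0.001], [-0.001, -0.002, -1.0]]
ft_force: [-3.3, -7.5, 0.6]
grip_width: 0.0254
gripper_force: 3.4
```

servo_tool --deltas "0.3 3 0 0 0 0 0;0.3 3 0 0 0 0 0;0.3 3 0 0 0 0 0;0.3 3 0 0 0 0 0;0.3 3 0 0 0 0 0;0.3 3 0 0 0 0 0;0.3 3 0 0 0 0 0;0.3 2 0 0 0 0 0"

```text
time_s: 15.25
position: [0.6107, -0.0113, 0.0743]
tool_rot: [[-0.099, 0.995, -0.002], [0.995, 0.099, -0.001], [-0.001, -0.002, -1.0]]
ft_force: [-2.3, -7.6, 0.4]
grip_width: 0.0255
gripper_force: 3.4
```

Run:
```python
from h import *
s=env.observe();print(s["position"],s["tool_rot"][:,0],s["ft_force"],s["wrist_torque"])
p=env.get_image("wrist");cv2.imwrite("pics/w5.png",p["img"][...,::-1])
```

```text
[ 0.6106919  -0.01125109  0.07428837] [-9.85698392e-02  9.95129838e-01 -7.69795347e-04] [-2.34696188 -7.57886704  0.37060036] [-1.03034517  0.43357953  0.15139487]
```

View pics/w5.png

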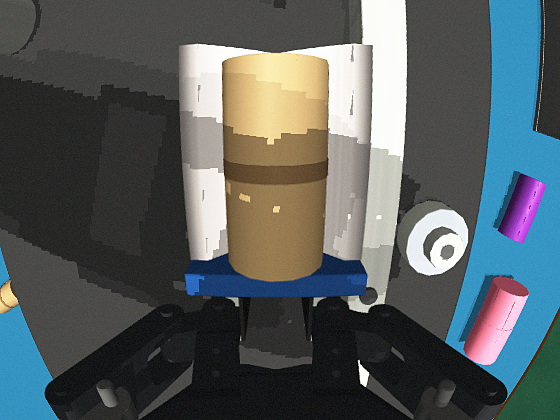

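The specimen is still against the end plate (row 280), the cradle's right side runs along the fence, and both fingers are on the blue plate. About 39 mm remain.

servo_tool --deltas "0.3 3 0 0 0 0 0;0.3 3 0 0 0 0 0;0.3 3 0 0 0 0 0;0.3 3 0 0 0 0 0;0.3 3 0 0 0 0 0;0.3 3 0 0 0 0 0;0.3 2.5 0 0 0 0 0;0.3 2 0 0 0 0 0"

```text
time_s: 15.97
position: [0.6085, 0.0111, 0.0743]
tool_rot: [[-0.098, 0.995, -0.002], [0.995, 0.098, -0.001], [-0.001, -0.002, -1.0]]
ft_force: [-2.2, -7.7, 0.3]
grip_width: 0.0257
gripper_force: 3.4
```

servo_tool --deltas "0.3 1.5 0 0 0 0 0;0.3 1.5 0 0 0 0 0;0.3 1.5 0 0 0 0 0;0.3 1 0 0 0 0 0;0.3 1 0 0 0 0 0;0.3 1 0 0 0 0 0;0.3 1 0 0 0 0 0;0.3 1 0 0 0 0 0"

```text
time_s: 16.63
position: [0.6075, 0.0204, 0.0743]
tool_rot: [[-0.098, 0.995, -0.002], [0.995, 0.098, -0.001], [-0.001, -0.002, -1.0]]
ft_force: [-2.9, -6.9, 1.0]
grip_width: 0.0255
gripper_force: 3.4
```

servo_tool --deltas "0.3 0.8 0 0 0 0 0;0.3 0.8 0 0 0 0 0;0.3 0.8 0 0 0 0 0;0.3 0.8 0 0 0 0 0;0.3 0.8 0 0 0 0 0;0.3 0.8 0 0 0 0 0"

```text
time_s: 17.13
position: [0.6071, 0.025, 0.0743]
tool_rot: [[-0.098, 0.995, -0.002], [0.995, 0.098, -0.001], [-0.001, -0.002, -1.0]]
ft_force: [-3.0, -8.0, 0.4]
grip_width: 0.0255
gripper_force: 3.7
```

servo_tool --deltas "0.3 0.6 0 0 0 0 0;0.3 0.6 0 0 0 0 0;0.3 0.6 0 0 0 0 0"

```text
time_s: 17.38
position: [0.6069, 0.0268, 0.0743]
tool_rot: [[-0.098, 0.995, -0.002], [0.995, 0.098, -0.001], [-0.001, -0.002, -1.0]]
ft_force: [-3.5, -8.1, 1.3]
grip_width: 0.0254
gripper_force: 3.8
```

servo_tool --deltas "0.3 0.6 0 0 0 0 0;0.3 0.6 0 0 0 0 0;0.3 0.6 0 0 0 0 0"

```text
time_s: 17.63
position: [0.6068, 0.0277, 0.0743]
tool_rot: [[-0.098, 0.995, -0.002], [0.995, 0.098, -0.003], [-0.003, -0.002, -1.0]]
ft_force: [-4.0, -15.0, 0.7]
grip_width: 0.026
gripper_force: 7.4
```

servo_tool --deltas "0.3 0.5 0 0 0 0 0;0.3 0.5 0 0 0 0 0;0.3 0 0 0 0 0 0"

```text
time_s: 17.88
position: [0.6068, 0.0277, 0.0744]
tool_rot: [[-0.098, 0.995, -0.002], [0.995, 0.098, -0.004], [-0.004, -0.002, -1.0]]
ft_force: [-3.2, -17.1, 0.3]
grip_width: 0.0259
gripper_force: 8.4
```

Run:
```python
from h import *
s=env.observe();print(s["position"],s["tool_rot"][:,0],s["ft_force"],s["wrist_torque"])
p=env.get_image("wrist");cv2.imwrite("pics/w6.png",p["img"][...,::-1])
```

```text
[0.6068222  0.02766244 0.07435315] [-0.09804462  0.99517289 -0.004262  ] [ -3.20364448 -17.05710314   0.32379132] [-2.49304297  0.56479541  0.2400975 ]
```

View pics/w6.png

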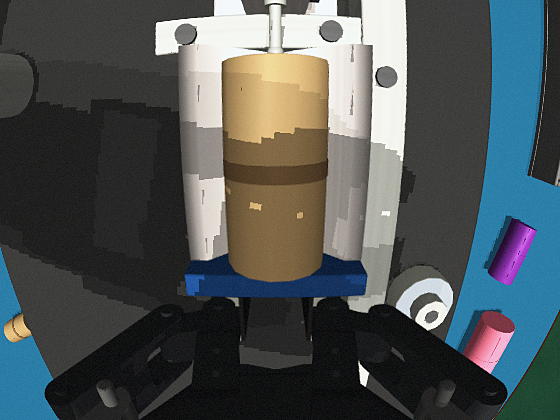

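The nose is against the stop (row 48), the plunger is on the specimen end (275,50), and the specimen is seated on the end plate. Next I'll retreat straight back and then up.

servo_tool --deltas "0.3 -0.7 -0.1 0 0 0 0;0.3 -1 -0.1 0 0 0 0;0.3 -2 0 0 0 0 0;0.3 -5 0 0 0 0 0;0.3 -10 0 0 0 0 0;0.3 -12 0 0 0 0 0;0.3 0 0 -15 0 0 0;0.3 0 0 -25 0 0 0"

```text
time_s: 18.6
position: [0.6091, -0.0017, 0.1124]
tool_rot: [[-0.097, 0.995, -0.005], [0.995, 0.097, 0.001], [0.002, -0.005, -1.0]]
ft_force: [0.6, 0.0, -0.4]
grip_width: 0.0256
gripper_force: 0.0
```

servo_tool --deltas "0.3 -20 0 -25 0 0 0;0.3 -35 0 -20 0 0 0;0.3 -38 0 0 0 0 0;0.3 -38 0 0 0 0 0;0.3 -30 0 0 0 0 0;0.3 -15 0 0 0 0 0;0.3 0 0 0 0 0 0;0.3 0 0 0 0 0 0"

```text
time_s: 19.27
position: [0.6272, -0.176, 0.159]
tool_rot: [[-0.097, 0.995, -0.0], [0.995, 0.097, 0.001], [0.001, -0.0, -1.0]]
ft_force: [-0.4, 1.1, -0.5]
grip_width: 0.0257
gripper_force: 0.0
```

Run:
```python
from h import *
s=env.observe();print(s["time_s"],s["position"],s["ft_force"])
p=env.get_image("top");a=p["img"][160:300,180:360,::-1];cv2.imwrite("pics/t2.png",cv2.resize(a,(720,560),interpolation=cv2.INTER_CUBIC))
W=cloud(p)*1000;I=p["img"].astype(int);R,G,B=I[...,0],I[...,1],I[...,2]
bl=(B>R+40)&(B>G+25)&(W[...,2]>80)&(W[...,0]>450)&(W[...,0]<700)&(abs(W[...,1])<150)
print(bl.sum(),cv2.minAreaRect(W[bl][:,:2].astype(np.float32)))
```

```text
19.2667 [ 0.62721069 -0.17603591  0.15899922] [-0.3544187   1.11911967 -0.47712   ]
100 ((603.885498046875, 42.260498046875), (67.5907974243164, 7.230437278747559), 5.799249649047852)
```

View pics/t2.png

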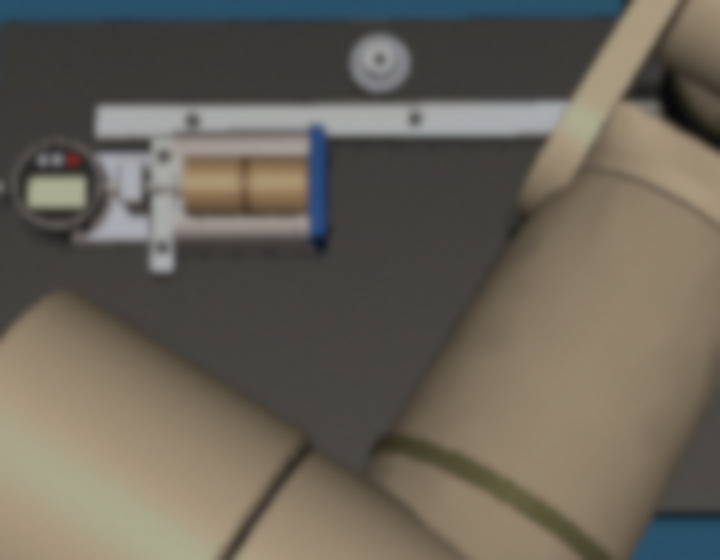

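The top view shows the cradle flush on the fence at 5.8°, matching the plate, with its nose at the stop and the specimen against the end plate. The robot is clear, so I'll hand the job in.

```bash
python3 -c "
from rig import env
print(env.close_job())"
```

```text
the job is handed in; nothing more can be done
None
```

I pushed the cradle flush against the fence, slid it along to the end stop so the specimen presses in the gauge tip, and handed the job in at about 19 s; no verdict came back and I did not read the plunger value.

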